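# Measure the framed capacitor on the amplifier board

## Task

Check the capacitor whose two round lands stand inside the white printed frame on the amplifier board. First make the board safe: slide its holder flat along the bench until the board's square earth land sits under the nose of the earthing pin, and let the holder go; then lift the measuring tweezers out of the tool rack, squeeze them until the tips are just as far apart as those two lands, and set the tips lightly on the lands, one in the middle of each. Finish while holding the tweezers there, upright, gap steady and tips touching, the pin still on the earth land, and leave everything else where it stands.

Things in the scene. Friction and masses are not known exactly. Their poses are not given: they have to be found in the camera images.
- board_holder: loose aluminium circuit-board holder, 0.45 kg, a green board (150 x 110 mm, solder side up, its top 40 mm above the bench) clamped between its jaws. Origin on the bench under the board's middle, x from the clamp knob to the far jaw, z up. Spans x -142 (knob end) to +85, y -59 to +59 mm; jaws up to 44 mm high. Slides on the bench with about 3 N
- holder_knob (a point): middle of the holder's black clamp knob: a cylinder 24 mm thick, 26 mm long along the holder's x, axis 24 mm above the bench, 129 mm from the holder's origin towards -x; it does not turn. A good place to take the holder from above, a finger on each side (along the holder's y); the holder's end bar, 36 mm high, begins 23 mm from its middle
- earth_land (a point): middle of the square 10 mm earth land, on the board's top at holder x +5, y -4 mm; the only square land
- land_a (a point): middle of one of the capacitor's two round lands, 7 mm across, on the board's top at holder x -48, y +19.5 mm. The pair stands 15 mm apart along the holder's y, alone inside a white printed frame 17 x 31 mm. Other solder points of the board are 3.6 mm across
- land_b (a point): middle of the other round land of the capacitor, 7 mm across, at holder x -48, y +4.5 mm
- earth_stand: fixed earthing stand: origin on the bench under its pin, x from the pin to its post. Post 14 mm thick, 168 mm high, on a base 85 x 75 x 18 mm centred 145 mm from the pin; a level arm at 112 mm height, 12 mm thick, carries the upright brass pin barrel, 10 mm thick, 60 to 134 mm above the bench
- pin_nose (a point): round nose of the brass earthing pin, 5 mm thick, hanging straight down from the barrel; the pin is sprung up and down (8 mm travel) and always rests on the board with about 1 N, so the board is simply slid along under it
- tool_rack: fixed black tool rack, a block 110 (x) x 58 (y) mm and 55 mm high; origin at the centre of its underside. The tweezers stand in a slot 11 mm (x) by 38 mm (y) at x -25 mm, on its floor 6 mm above the bench. At x +18 and x +36 mm other tools stand in it, fixed, up to 111 mm above the bench
- tweezers: loose sprung measuring tweezers, 49 g, 120 mm long, tips down in the rack. Origin midway between the open tips, z up to the closed end (grey, 13 x 14 mm, the top 11 mm), y the line on which they open and close. Each steel blade has a black grip pad outside, 12 mm wide (x), 61 to 99 mm above the tips; over the pads 27 mm open, 22 mm (pads parallel) at 15 mm tip gap. Take them there from above
- tip_a (a point): end of the tweezers' tip on the +y side, 3 mm thick and rounded. The tips are 30 mm apart when open
- tip_b (a point): end of the tweezers' tip on the -y side, like the other
- blade_a (a joint): closing angle of the +y blade about its hinge 115 mm above the tips: 0 open (30 mm gap), 0.065 at 15 mm gap when both close alike, 0.125 nearly shut. Each springs open: at the pads' middle (80 mm above the tips) it pushes back with 1 N open, 4.5 N at 15 mm gap, 8 N shut; 1 mm of squeeze over both pads closes the gap by 3.3 mm
- blade_b (a joint): closing angle of the -y blade, like the other
- woofer: bystander: loudspeaker driver lying on its magnet, 110 mm across, 55 mm high; origin at the centre of its underside
- paper_cup: bystander: white paper cup, 72 mm across, 85 mm high; origin at the centre of its underside
- parts_tray: bystander: grey divided parts tray, 105 x 75 x 32 mm high; origin at the centre of its underside
- solder_reel: bystander: reel of solder standing on its flange, 46 mm across, 32 mm high; origin at the centre of its underside
- spare_capacitor: bystander: black capacitor can standing upright, 25 mm across, 42 mm high; origin at the centre of its underside
- screwdriver: bystander: screwdriver, 160 mm long, lying on the bench; origin under its middle, x along it towards the tip
- screw_tin: bystander: flat round closed aluminium tin, 60 mm across, 18 mm high; origin at the centre of its underside
There are look-alikes about, which are no part of the job. What is shaped like the tweezers but blue is not meant. What is shaped like the earth_stand but blue is not meant.

How it is judged:
On the way, in this order (a step that is already met when the one before it is completed fails the run):
1. the earth land lies under the pin's nose (within 5 mm), the holder at rest and let go (horizontal distance between earth_land and pin_nose below 0.005 m and linear speed of board_holder below 0.01 m/s and contact force between the fingers and board_holder below 0.1 N), for 0.3 s.
2. the tweezers are held clear of the rack (tips above 60 mm) (height (world z) of each of tip_a, tip_b above 0.06 m and contact force between the fingers and tweezers above 0.5 N), for 0.2 s.
At the end, for the whole second after the job is handed in: Gripper holds the tweezers (over 1 N) upright within 0.3 rad; each tip within 3.5 mm of the middle of its own land and 2.5 mm of the board, touching with 0.1 to 15 N; blades still (under 0.1 rad/s); earth land within 5 mm of the pin's nose; holder at rest, untouched by the robot (all of step 1 and ((horizontal distance between tip_a and land_a below 0.0035 m and horizontal distance between tip_b and land_b below 0.0035 m) or (horizontal distance between tip_a and land_b below 0.0035 m and horizontal distance between tip_b and land_a below 0.0035 m)) and height (world z) of each of tip_a, tip_b below 0.0425 m and velocity of joint blade_a between -0.1 and 0.1 rad/s and velocity of joint blade_b between -0.1 and 0.1 rad/s and contact force between tweezers and board_holder between 0.1 and 15 N and contact force between the fingers and tweezers above 1 N and contact force between the arm and board_holder below 0.1 N and angle between tweezers's own z axis and vertical below 0.3 rad); the arm keeps its last pose, push and grip.
It fails at once if the board holder is lifted or tipped (height (world z) of board_holder above 0.01 m or angle between board_holder's own z axis and vertical above 0.12 rad).
It fails at once if the tips are pressed hard on the board (over 20 N) (contact force between tweezers and board_holder above 20 N).
It fails at once if the tweezers are dropped or laid down (angle between tweezers's own z axis and vertical above 0.8 rad).
It fails at once if a bystander is disturbed (moved 25 mm) (distance of any of woofer, paper_cup, parts_tray, solder_reel, spare_capacitor, screwdriver, screw_tin from where it was at the start of the episode above 0.025 m).
It also fails if it takes over 51 s, if anything falls off the work surface, if the arm or the gripper's body presses on something with over 40 N, if the wrist force passes 120 N, or if a joint passes its speed limit or range.

## Robot

A 6-joint arm with a two-finger parallel gripper is mounted at the origin on the work surface. World frame = base frame: x ahead of the robot, y to its left, z up, the work surface at z = 0. Lengths are in m, angles in rad, forces in N, time in s.
With the tool pointing down it reaches from about 0.25 to 0.8 m from the base axis. Payload 3.9 kg.
Tool frame: the origin (TCP) lies midway between the tips of the shut fingers; the grasp point (between the pads) lies 19 mm behind it (arm.grip_depth is the distance from the TCP to the grasp point, in m); z points along the fingers, y is the direction in which the jaws open and shut (so a half turn about z gives the same grasp; the last joint's range is limited). The gripper opens to 85 mm and grips with 20 to 120 N. Pads are 22 mm wide; open, the fingers measure 114 mm over their backs; the gripper's body (76 mm by 85 mm) begins 54 mm behind the grasp point. The pads swing forward as they close: fully open they stand 13 mm farther back than shut.
Start: joints at [-1.311, 0.26, -0.138, 1.173, 0, 1.571], TCP at [0.135, -0.507, 0.231] pointing down, gripper open.
Joint ranges: [-2.78, 2.78], [-0.83, 1.72], [-1.28, 1.37], [-1.9, 2.12], [-1.57, 1.48], [-3.14, 3.14]. Speed limits (rad/s): [2.57, 2.57, 3.14, 3.14, 3.14, 3.14].

## Interface

Orientations are given as a unit quaternion [w, x, y, z].
In Python, from plant import sensors, optics, job, arm gives the robot as it stands. The module is installed in compiled form; this text tells all that it offers.
- The arm moves only by the tool arm_command, never from a script. Its argument "steps" is one flat list of numbers, 5 for each row, row after row: the opening in per cent of the stroke, from 0 (shut) to 100 (fully open), then the shift along the tool's x, y, z in cm, then the turn about the tool's z in rad. In form: [jaw, tx, ty, tz, turn, jaw, tx, ty, tz, turn, ...]. A call has 1 to 8 rows; each row shifts and turns the commanded pose from where the row before left it, along the tool's axes as they then stand; what a row does not reach is not made up. A row lasts 1/8 s, in which the tool goes at most 62.5 mm and 10.7 degrees, less where a joint would pass 70% of its speed; a pose out of reach is approached as far as the arm can. A call is refused whole if a number of a shift passes 6.25 or a number of a turn 0.188, either way. A call with a gripper value outside its range is refused whole. The fingers move at their own pace and stop on an object; "squeeze" is the grip in N (left out, the last holds). Time passes only in rows, so rows that do not move let the fingers close. It gives the time, the measured TCP pose, the force and the opening at its end, in the units of the state.
- sensors.state(): the state, without advancing time (a new reading comes with each control period).
- optics.grab_frame(name): name is "scene" or "top" or "wrist"; returns a dict with "img" (400x640x3 uint8, blue, green, red), "intrinsics" (3x3 intrinsics, pixels), "position" and "orientation" of the camera in the world; the wrist camera has in their place "hand_eye" (4x4, takes a point from camera to tool coordinates, whose origin is the TCP and whose axes are the flange's). Camera axes: x right, y down, z forward; pixel columns grow to the right and rows downward; lengths in m; the calibration is good to about 2 mm. A picture is of the moment at which its call begins: read the wrist's pose just before it. There is no depth.
- job.sign_off(): hands the job in, once; it reports no verdict.
The state is a dict: "time": time; "joint_positions": joint angles; "qvel": joint speeds; "joint_torque": joint torques, N m; "position": TCP position; "tcp_rot": TCP orientation; "ft_force": force on the tool from outside, world axes, zero at the start; "ft_torque": the same for the moment, N m; "grip_width": finger opening in m.
Only numpy, scipy, OpenCV 4.12 (cv2) and the standard library are available. Lean on these libraries where they do the work, as an engineer would, in place of code of your own. Each camera call takes 0.05 s, during which the arm holds its last target. There are 200 camera calls.

## Working session

There is one attempt and no reset: what is moved stays moved. The work goes in short steps, Python scripts to look and compute and a tool call to move; the robot and the scene stay as the last step left them, time stands still between calls to the robot, and variables do not carry over. Pictures are saved under pics/ and viewed, on a budget of 10 in all, crops included, one or two more only if the job needs it, and the job is handed in when it is done.

Besides the shell and the picture viewer there is one more tool, called after ">>>" as name(argument=value, ...) on one line, values as JSON. arm_command: Moves the arm, as the interface text tells. Its arguments: {"type":"object","properties":{"steps":{"type":"array"},"squeeze":{"type":"number"}},"required":["steps"]}

```bash
mkdir -p pics
cat > h.py <<'E'
import numpy as np, cv2, json
from scipy.spatial.transform import Rotation as R
from plant import sensors, optics, job, arm
def rot(q): return R.from_quat([q[1],q[2],q[3],q[0]]).as_matrix()
def cam(n):
    s=sensors.state(); f=optics.grab_frame(n); K=np.array(f["intrinsics"])
    if n=="wrist":
        H=np.array(f["hand_eye"]); T=np.eye(4); T[:3,:3]=rot(s["tcp_rot"]); T[:3,3]=s["position"]; T=T@H
        return f["img"],K,T[:3,:3],T[:3,3]
    return f["img"],K,rot(f["orientation"]),np.array(f["position"])
def ray(c,uv,z):
    _,K,M,p=c; d=M@np.linalg.solve(K,[uv[0],uv[1],1]); return p+d*(z-p[2])/d[2]
def proj(c,P):
    _,K,M,p=c; q=K@(M.T@(np.array(P)-p)); return q[:2]/q[2]
def tri(c1,u1,c2,u2):
    A=np.zeros((3,3));b=np.zeros(3)
    for c,u in((c1,u1),(c2,u2)):
        d=c[2]@np.linalg.solve(c[1],[u[0],u[1],1]);d/=np.linalg.norm(d);m=np.eye(3)-np.outer(d,d);A+=m;b+=m@c[3]
    return np.linalg.solve(A,b)
def save(c,fn):
    cv2.imwrite("pics/"+fn+".png",c[0]); np.savez("pics/"+fn+".npz",a=c[0],K=c[1],M=c[2],p=c[3])
def load(fn):
    z=np.load("pics/"+fn+".npz"); return z["a"],z["K"],z["M"],z["p"]
E
python3 - <<'E'
from h import *
for n in("scene","top","wrist"):
    c=cam(n); save(c,n+"0"); print(n,c[3].round(3),c[2].round(2).tolist(),c[1][0,0])
s=sensors.state();print(s); print(arm.grip_depth)
a=cv2.imread("pics/top0.png");b=cv2.imread("pics/scene0.png")
E
```

```text
scene [1.447 0.305 0.936] [[-0.37, 0.59, -0.72], [0.93, 0.23, -0.29], [-0.0, -0.78, -0.63]] 496.6975192965227
top [ 0.246 -0.067  1.385] [[-0.01, -0.98, 0.18], [-1.0, 0.01, -0.02], [0.02, -0.18, -0.98]] 472.73270204399427
wrist [ 0.202 -0.488  0.372] [[0.26, -0.93, -0.27], [-0.97, -0.25, -0.07], [-0.0, 0.27, -0.96]] 315.6100040213039
{'time': 0.15, 'joint_positions': array([-1.31100486e+00,  2.60578919e-01, -1.39070192e-01,  1.17267413e+00,
       -4.52917805e-06,  1.57078054e+00]), 'qvel': array([-0.00037791, -0.00218783,  0.00643408, -0.00154356,  0.00136247,
        0.00037775]), 'joint_torque': array([ 7.91805160e-04, -4.06007016e+01,  2.54165947e+01,  1.27032580e-02,
        9.83430664e-05,  3.14122062e-06]), 'position': array([ 0.13472907, -0.50689032,  0.23063305]), 'tcp_rot': array([-7.56733841e-04,  9.91574093e-01,  1.29538546e-01, -1.01130854e-04]), 'ft_force': array([-0.38334343, -0.35706668, -0.14043716]), 'ft_torque': array([ 0.0518727 ,  0.00252591, -0.00520864]), 'grip_width': 0.08541984740339957}
0.0187
```

View pics/top0.png

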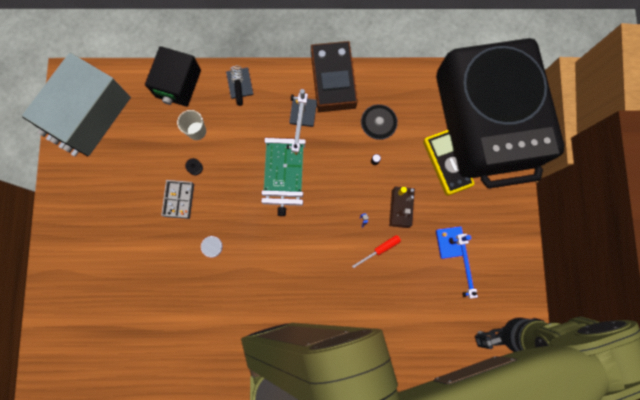

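View pics/scene0.png

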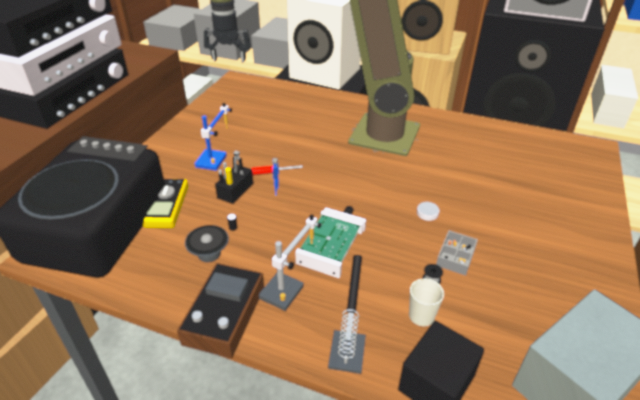

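The top view shows the board at about (284,170), its knob at (282,211), the grey stand's pin at about (296,147), the rack at (403,207) and the blue look-alike stand at (455,245). A small blue object at (364,218) is probably the look-alike tweezers. I'll enlarge the board and rack in both views.

Run:
```python
from h import *
t=load("top0")[0];s=load("scene0")[0]
r=lambda a,x,y,w,h,k:cv2.resize(a[y:y+h,x:x+w],None,fx=k,fy=k,interpolation=cv2.INTER_CUBIC)
A=r(t,250,85,80,133,4.5)[:598]; B=r(t,350,175,80,60,5)[:300]; C=r(s,205,140,100,75,4)[:300]
B=cv2.resize(B,(400,299));C=cv2.resize(C,(400,299))
o=np.hstack([A[:598],np.vstack([B,C])]);cv2.imwrite("pics/crop1.png",o);print(o.shape)
c=load("top0")
for n,u,z in(("knob",(282,211),.036),("board",(284,170),.04),("pin",(296,147),.134),("rack",(403,207),.055),("bluestuff",(364,218),.05),("cap",(376,159),.04)):print(n,ray(c,u,z).round(3))
```

```text
(598, 760, 3)
knob [0.45  0.015 0.036]
board [0.571 0.009 0.04 ]
pin [ 0.613 -0.028  0.134]
rack [ 0.457 -0.332  0.055]
bluestuff [ 0.427 -0.22   0.05 ]
cap [ 0.603 -0.261  0.04 ]
```

View pics/crop1.png

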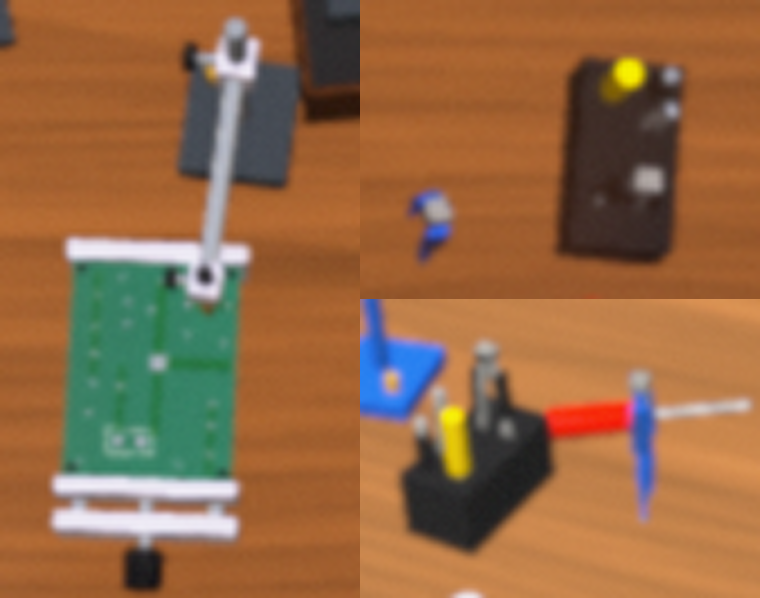

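The crop shows these things:
- **Board:** the square earth land is at about top px (285,165). The framed pair of lands is at about (276,183) and (281,183).
- **Earthing stand:** two stands could be meant. I take the grey one with its pin at about (296,148), because the other, at (455,245), is blue.
- **Tweezers:** two could be meant. I take the grey-topped ones standing in the rack at about (408,211), because the pair standing at (364,218) is blue.

Next I measure the holder's pose and go to a viewing pose.

```bash
cat >> h.py <<'E'
def yaw(): 
    M=rot(sensors.state()["tcp_rot"]); return np.arctan2(M[1,0],M[0,0])
def delta(target, y=None, p=None):
    """shift in current tool axes (cm) and turn (rad) from measured pose"""
    s=sensors.state(); M=rot(s["tcp_rot"]); p=s["position"] if p is None else p
    d=M.T@(np.array(target)-p)*100
    return d.round(2), None if y is None else round(-(y-yaw()),3)
E
python3 - <<'E'
from h import *
c=load("top0")
e=ray(c,(285.1,165.4),.04);k=ray(c,(281.6,211.7),.036)
print("earth",e,"knob",k)
img=c[0];h=cv2.cvtColor(img,cv2.COLOR_BGR2HSV)
m=cv2.inRange(h,(65,80,40),(95,255,255));m[:,:255]=0;m[:,315:]=0
cn=max(cv2.findContours(m,cv2.RETR_EXTERNAL,cv2.CHAIN_APPROX_NONE)[0],key=cv2.contourArea)
W=np.array([ray(c,q[0],.04)[:2] for q in cn])*1000
r=cv2.minAreaRect(W.astype(np.float32));print(r)
print("yaw",yaw(),delta([.44,.01,.26],0))
s=load("scene0")
print([proj(s,x) for x in([.615,-.027,.134],e,ray(c,(407.6,211),.126))], ray(c,(407.6,211),.126))
E
```

```text
earth [0.58447119 0.00626744 0.04      ] knob [0.44829314 0.0159893  0.036     ]
((580.9393310546875, 11.419303894042969), (105.45122528076172, 140.270751953125), 87.56962585449219)
yaw 0.25980726089759176 (array([ 42.78, -42.12,  -2.87]), np.float64(0.26))
[array([311.72628386, 213.76295135]), array([328.27957142, 236.89087767]), array([236.72755916, 150.93655901])] [ 0.43470308 -0.32956952  0.126     ]
```

>>> arm_command(steps=[100,4.2,-4.2,-0.3,0,100,4.2,-4.2,-0.3,0,100,4.2,-4.2,-0.3,0,100,4.2,-4.2,-0.3,0,100,4.2,-4.2,-0.3,0,100,4.2,-4.2,-0.3,0,100,4.2,-4.2,-0.3,0,100,4.2,-4.2,-0.3,0])

```text
time: 1.15
position: [0.3738, -0.0946, 0.2555]
tcp_rot: [0.0, 0.992, 0.13, 0.0]
ft_force: [1.1, -1.2, 0.3]
grip_width: 0.0856
```

>>> arm_command(steps=[100,4.2,-4.2,-0.3,0,100,4.2,-4.2,-0.3,0,100,0,0,0,0.15,100,0,0,0,0.15,100,0,0,0,0])

```text
time: 1.78
position: [0.4323, -0.0072, 0.261]
tcp_rot: [-0.006, 1.0, -0.012, -0.0]
ft_force: [-0.8, 0.6, -0.7]
grip_width: 0.0853
```

Run:
```python
from h import *
s=sensors.state();print(s["time"],s["position"],yaw())
c=cam("wrist");save(c,"w1")
for n,P in(("knob",(.448,.016,.03)),("earth",(.5845,.006,.04)),("pinnose",(.615,-.027,.04))):print(n,proj(c,P))
o=cv2.resize(c[0],(800,500));cv2.imwrite("pics/w1b.png",o)
```

```text
1.775 [ 0.43229111 -0.00717201  0.26099572] -0.024058619930523602
knob [302.18441344 159.34942274]
earth [306.14107367  28.58452584]
pinnose [337.89599071  -6.19806823]
```

View pics/w1b.png

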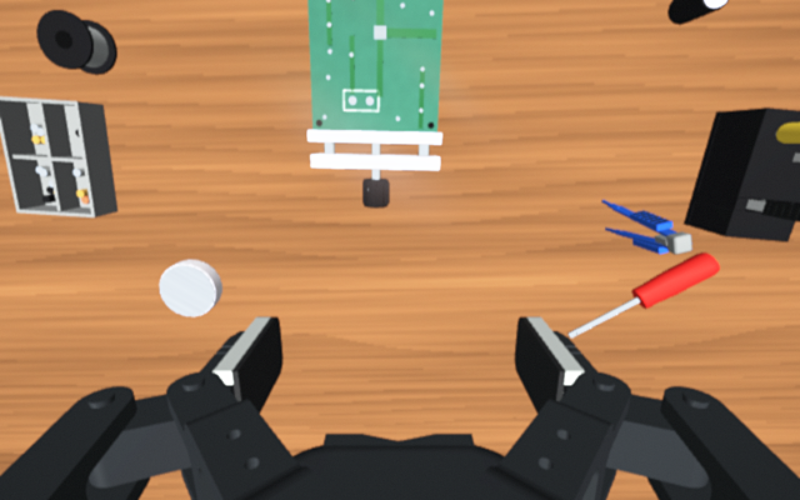

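The wrist view agrees with the top view: knob at (376,193), earth land at (380,33), framed lands at (352,100) and (370,100), in the enlarged picture. I move ahead so that the pin is in view too.

>>> arm_command(steps=[100,5,-0.5,0,0,100,5,-0.5,0,0,100,0,0,0,0,100,0,0,0,0])

```text
time: 2.33
position: [0.5318, -0.0042, 0.261]
tcp_rot: [-0.008, 1.0, -0.008, -0.001]
ft_force: [-0.6, -0.0, 0.7]
grip_width: 0.0852
```

Run:
```python
from h import *
s=sensors.state();print(s["time"],s["position"],yaw())
c=cam("wrist");save(c,"w2")
o=cv2.resize(c[0][0:200,200:440],None,fx=3.2,fy=3,interpolation=cv2.INTER_CUBIC);cv2.imwrite("pics/w2b.png",o)
img=c[0]
h=cv2.cvtColor(img,cv2.COLOR_BGR2HSV)
m=cv2.inRange(h,(0,0,170),(180,70,255))
n,l,st,ce=cv2.connectedComponentsWithStats(m)
for i in range(1,n):
    if st[i,4]>15 and 220<ce[i,0]<420 and ce[i,1]<250: print(st[i].tolist(),ce[i].round(1),ray(c,ce[i],.04).round(4))
```

```text
2.325 [ 0.53178507 -0.00420716  0.26095654] -0.016686537185183953
[252, 0, 114, 104, 3140] [328.   53.6] [ 0.6596 -0.0113  0.04  ]
[258, 79, 1, 28, 28] [258.   92.5] [0.6222 0.0653 0.04  ]
[306, 120, 10, 10, 95] [310.7 124.6] [0.5873 0.0086 0.04  ]
[283, 163, 28, 17, 128] [295.9 173.9] [0.5317 0.0273 0.04  ]
[292, 163, 16, 3, 45] [299.4 164. ] [0.5432 0.0228 0.04  ]
[287, 168, 7, 6, 35] [289.8 170.6] [0.5357 0.0343 0.04  ]
[300, 168, 6, 7, 37] [302.5 170.9] [0.5351 0.0194 0.04  ]
[256, 186, 101, 37, 2652] [306.2 204.3] [0.4946 0.0163 0.04  ]
```

View pics/w2b.png

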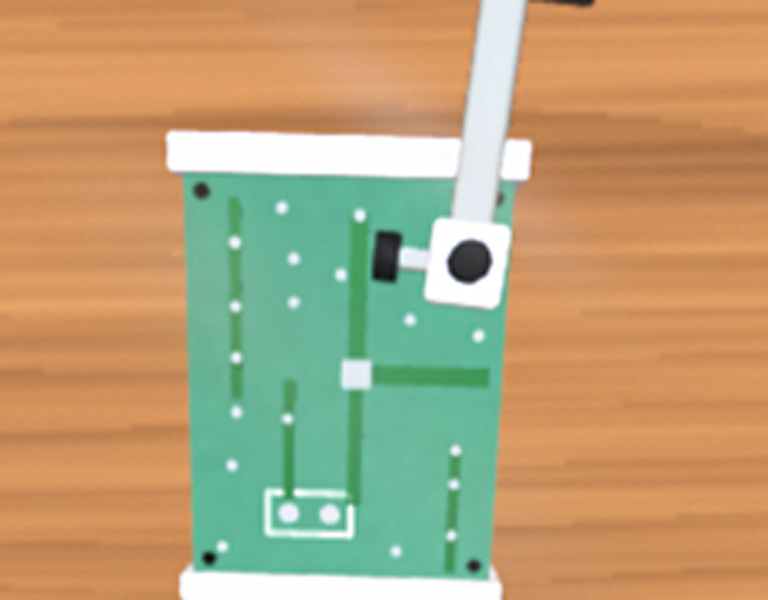

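The lands measure 14.9 mm apart, and the holder's yaw is about -0.043 rad in all estimates. The pin nose is hidden from above. I go to the left for an oblique view of nose and land in the board plane.

>>> arm_command(steps=[100,0.9,-4.4,1.5,0,100,0.9,-4.4,1.5,0,100,0.9,-4.4,1.5,0,100,0.9,-4.4,1.5,0,100,0,0,0,0,100,0,0,0,0])

```text
time: 3.12
position: [0.5679, 0.0927, 0.2088]
tcp_rot: [-0.043, 0.997, 0.057, -0.003]
ft_force: [-0.1, -0.9, 0.3]
grip_width: 0.0852
```

Run:
```python
from h import *
s=sensors.state();print(s["time"],s["position"],yaw())
c=cam("wrist");save(c,"w3")
print(proj(c,(.5873,.0086,.04)),proj(c,(.615,-.027,.04)),proj(c,(.615,-.027,.134)))
o=cv2.resize(c[0][60:260,390:640],None,fx=3.2,fy=3,interpolation=cv2.INTER_CUBIC);cv2.imwrite("pics/w3b.png",o)
```

```text
3.125 [0.56785207 0.0927026  0.20878972] 0.11496029926640756
[422.83275547 175.55974904] [466.98004064 151.74613823] [519.06430349 169.30893085]
```

View pics/w3b.png

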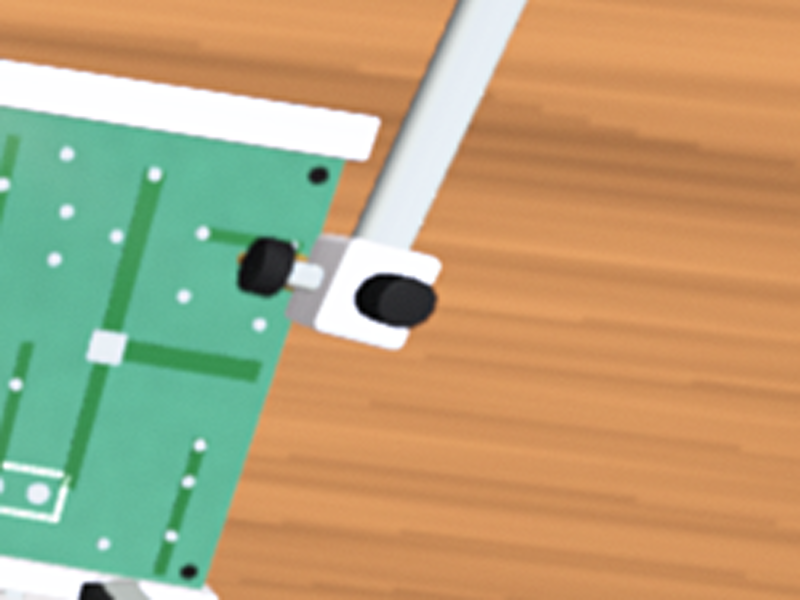

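This shows the board with the earth land at (107,347), and the thumb screw at (270,265) hides the nose. The pose was also not fully reached (yaw 0.115, a little tilt), so I check the joints.

Run:
```python
from h import *
s=sensors.state();print(s["joint_positions"].round(3),s["qvel"].round(3)); M=rot(s["tcp_rot"]);print(M.round(3))
print(delta([.48,0,.2],-0.043))
```

```text
[ 0.113  0.356 -0.06   1.156  0.086  3.141] [-0.011 -0.009  0.002  0.     0.001  0.   ]
[[ 0.993  0.114 -0.011]
 [ 0.114 -0.99   0.085]
 [-0.001 -0.086 -0.996]]
(array([-9.8 ,  8.22,  0.22]), np.float64(0.157))
```

Joint 6 is at its limit, because tool yaw must stay above joint 1's angle. So I work with the half-turned tool (yaw about π-0.04), which also looks towards the pin from the knob side.

>>> arm_command(steps=[100,-4,2.8,-0.5,-0.1,100,-4,2.5,-0.5,-0.15,100,-4,2,0,-0.18,100,0,0,0,-0.18,100,0,0,0,-0.18,100,0,0,0,-0.18,100,0,0,0,-0.18,100,0,0,0,-0.18])

```text
time: 4.18
position: [0.4675, -0.0071, 0.2124]
tcp_rot: [-0.035, 0.748, 0.662, 0.025]
ft_force: [0.5, -0.2, -0.0]
grip_width: 0.0858
```

>>> arm_command(steps=[100,0,0,0,-0.18,100,0,0,0,-0.18,100,0,0,0,-0.18,100,0,0,0,-0.18,100,0,0,0,-0.18,100,0,0,0,-0.18,100,0,0,0,-0.18,100,0,0,0,-0.18])

```text
time: 5.18
position: [0.4675, -0.007, 0.2124]
tcp_rot: [-0.01, 0.126, 0.991, 0.042]
ft_force: [0.3, 0.2, -0.3]
grip_width: 0.0855
```

>>> arm_command(steps=[100,0,0,0,-0.15,100,0,0,0,0,100,0,0,0,0])

```text
time: 5.55
position: [0.4675, -0.0067, 0.212]
tcp_rot: [-0.007, 0.055, 0.998, 0.042]
ft_force: [0.1, -1.0, -0.5]
grip_width: 0.0856
```

Run:
```python
from h import *
s=sensors.state();print(s["time"],s["position"],yaw(),rot(s["tcp_rot"])[2],s["joint_positions"].round(3))
print(delta([.47,0,.22],np.pi-.043))
```

```text
5.55 [ 0.46749238 -0.00673717  0.21204923] 3.032322658376119 [ 0.01949772  0.08371249 -0.99629918] [-0.072  0.184 -0.295  1.109  0.084  0.037]
(array([-0.16,  0.76, -0.74]), np.float64(-0.066))
```

The tool was left tilted by 0.086 rad (j5) where joint 6 saturated. First I look at the pin from here, then take the tilt out again at the opposite limit of joint 6.

Run:
```python
from h import *
c=cam("wrist");save(c,"w4");print(c[3])
for P in((.5873,.0086,.04),(.615,-.027,.04),(.615,-.027,.134)):print(proj(c,P))
x,y=proj(c,(.595,-.01,.04)).astype(int);x0=max(0,min(440,x-100));y0=max(0,min(250,y-75))
o=cv2.resize(c[0][y0:y0+150,x0:x0+200],None,fx=4,fy=4,interpolation=cv2.INTER_CUBIC);cv2.imwrite("pics/w4b.png",o);print(x0,y0)
```

```text
[ 0.3990012  -0.0099021   0.35455115]
[329.84271519 289.22393121]
[301.38002034 315.25554615]
[304.89797873 381.63240409]
214 222
```

View pics/w4b.png

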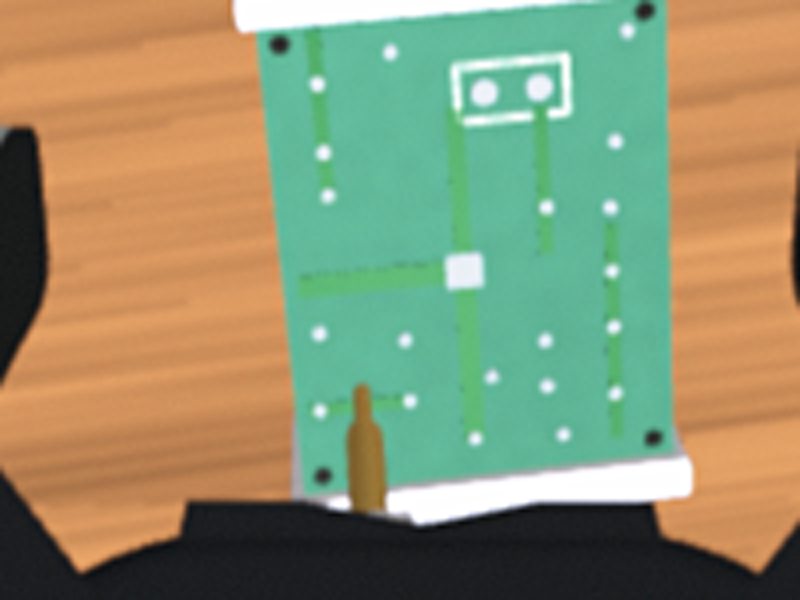

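>>> arm_command(steps=[100,0,0,-0.5,-0.18,100,0,0,0,-0.18,100,0,0,0,-0.18,100,0,0,0,-0.18,100,0,0,0,-0.18,100,0,0,0,-0.18,100,0,0,0,-0.18,100,0,0,0,-0.18])

```text
time: 6.6
position: [0.4675, -0.0069, 0.2167]
tcp_rot: [0.022, -0.619, 0.784, 0.037]
ft_force: [0.2, -0.6, 0.4]
grip_width: 0.0857
```

>>> arm_command(steps=[100,0,0,0,-0.18,100,0,0,0,-0.18,100,0,0,0,-0.18,100,0,0,0,-0.18,100,0,0,0,-0.18,100,0,0,0,-0.18,100,0,0,0,-0.18,100,0,0,0,-0.18])

```text
time: 7.6
position: [0.4675, -0.0069, 0.2167]
tcp_rot: [-0.041, 0.983, -0.181, -0.013]
ft_force: [0.6, 0.1, 0.2]
grip_width: 0.0853
```

>>> arm_command(steps=[100,0,0,0,-0.18,100,0,0,0,-0.18])

```text
time: 7.85
position: [0.4681, 0.0086, 0.2166]
tcp_rot: [-0.036, 0.999, -0.015, -0.005]
ft_force: [0.5, 0.7, -0.1]
grip_width: 0.0855
```

Run:
```python
from h import *
s=sensors.state();print(s["time"],s["position"],yaw(),rot(s["tcp_rot"])[2],s["joint_positions"].round(3))
```

```text
7.85 [0.46808146 0.00862721 0.21663034] -0.02998414503396095 [-0.01163639 -0.07081739 -0.99742142] [-0.03   0.179 -0.287  1.116  0.071 -3.142]
```

The nose touches the board at crop (362,388), px about (304.5,319). The earth land is at crop (465,271), px (330.2,289.8), and the lands are at (484,92) and (540,87). The tilt is going down; I continue.

>>> arm_command(steps=[100,0,4,0,0,100,0,4,0,0,100,0,0,0,0])

```text
time: 8.22
position: [0.4672, -0.03, 0.2114]
tcp_rot: [-0.018, 0.999, -0.045, -0.006]
ft_force: [-0.2, 0.6, 0.4]
grip_width: 0.0854
```

Run:
```python
from h import *
s=sensors.state();print(s["time"],s["position"],yaw(),rot(s["tcp_rot"])[2],s["joint_positions"].round(3))
c=load("w4")
q=lambda x,y:(214+(x+.5)/4-.5,222+(y+.5)/4-.5)
e=ray(c,q(465,271),.04);p=ray(c,q(362,388),.0405);a=ray(c,q(540,87),.04);b=ray(c,q(484,92),.04)
print("e",e,"pin",p,"a",a,"b",b)
ps=-.043
for th in(-.04,-.046): 
    Rz=np.array([[np.cos(th),-np.sin(th)],[np.sin(th),np.cos(th)]])
    print([ (Rz.T@(u-e)[:2]*1000).round(1) for u in (a,b,p)], "knob",e[:2]+Rz@[-.134,.004])
print("move",p-e)
```

```text
8.225 [ 0.46718984 -0.02995187  0.21138617] -0.08906128456457404 [-0.01287755 -0.03473376 -0.99931363] [-0.088  0.183 -0.295  1.106  0.035 -3.14 ]
e [0.58749397 0.00861675 0.04      ] pin [ 0.61954115 -0.02443523  0.0405    ] a [0.53547153 0.03445423 0.04      ] b [0.53469107 0.01920131 0.04      ]
[array([-53. ,  23.7]), array([-53.2,   8.5]), array([ 33.3, -31.7])] knob [0.45376111 0.01797212]
[array([-53.2,  23.4]), array([-53.2,   8.1]), array([ 33.5, -31.5])] knob [0.45381965 0.01877435]
move [ 0.03204718 -0.03305199  0.0005    ]
```

>>> arm_command(steps=[100,0,4,0,0,100,0,3.8,0,0,100,0,0,0,0])

```text
time: 8.6
position: [0.4647, -0.0666, 0.2095]
tcp_rot: [-0.0, 0.997, -0.071, -0.006]
ft_force: [0.4, 0.8, 0.1]
grip_width: 0.0856
```

Run:
```python
from h import *
s=sensors.state();print(s["time"],s["position"],yaw(),rot(s["tcp_rot"])[2],s["joint_positions"].round(3))
```

```text
8.6 [ 0.46467948 -0.06663398  0.20951439] -0.1430014158942619 [-1.29122485e-02  7.29477082e-04 -9.99916367e-01] [-1.420e-01  1.860e-01 -2.950e-01  1.103e+00 -1.000e-03 -3.141e+00]
```

The tilt is gone (j5 = -0.001). I turn back and go above the knob.

>>> arm_command(steps=[100,-1.1,-4.1,0,0,100,-1.1,-4.1,0,0,100,0,0,0,0.18,100,0,0,0,0.18,100,0,0,0,0.18,100,0,0,0,0.18,100,0,0,0,0.18,100,0,0,0,0.18])

```text
time: 9.6
position: [0.4545, 0.019, 0.2099]
tcp_rot: [0.003, 0.818, -0.576, -0.006]
ft_force: [0.3, 0.2, -1.3]
grip_width: 0.0853
```

>>> arm_command(steps=[100,0,0,0,0.18,100,0,0,0,0.18,100,0,0,0,0.18,100,0,0,0,0.18,100,0,0,0,0.18,100,0,0,0,0.18,100,0,0,0,0.18,100,0,0,0,0.18])

```text
time: 10.6
position: [0.4545, 0.019, 0.2098]
tcp_rot: [-0.006, -0.235, 0.972, 0.002]
ft_force: [0.3, 0.2, -0.8]
grip_width: 0.0855
```

>>> arm_command(steps=[100,0,0,0,0.18,100,0,0,0,0.18,100,0,0,0,0.16,100,0,0,0,0])

```text
time: 11.1
position: [0.4546, 0.0189, 0.2098]
tcp_rot: [-0.006, 0.019, 1.0, 0.001]
ft_force: [-0.6, 0.0, -0.4]
grip_width: 0.0854
```

Run:
```python
from h import *
s=sensors.state();print(s["time"],s["position"],yaw(),rot(s["tcp_rot"])[2],s["joint_positions"].round(3))
print(delta([.4538,.0182,.010],np.pi-.042))
```

```text
11.1 [0.45455201 0.01889571 0.209847  ] 3.104421178777002 [ 0.01274493  0.00114629 -0.99991812] [ 0.04   0.161 -0.325  1.097  0.002  0.077]
(array([-0.18, -0.1 , 19.98]), np.float64(0.005))
```

>>> arm_command(steps=[100,-0.1,0,5,0,100,-0.1,0,5,0,70,0,-0.1,5,0,60,0,0,4.8,0,60,0,0,0,0], squeeze=25)

```text
time: 11.72
position: [0.4502, 0.0179, 0.0092]
tcp_rot: [-0.01, 0.018, 1.0, 0.0]
ft_force: [-0.1, 0.2, 0.3]
grip_width: 0.0514
```

>>> arm_command(steps=[20,0,0,0,0,20,0,0,0,0,20,0,0,0,0,20,0,0,0,0,20,0,0,0,0], squeeze=25)

```text
time: 12.35
position: [0.456, 0.0179, 0.0138]
tcp_rot: [-0.004, 0.02, 1.0, 0.001]
ft_force: [-0.5, -0.6, 6.7]
grip_width: 0.0231
```

Run:
```python
from h import *
s=sensors.state();print(s["time"],s["position"],yaw(),s["ft_force"],s["grip_width"])
p=s["position"];print(delta(p+[.032,-.033,0]))
```

```text
12.35 [0.4560414  0.01789104 0.01378909] 3.1024925543921964 [-0.48043942 -0.62798737  6.73568107] 0.023093141815894717
(array([-3.33, -3.17, -0.03]), None)
```

>>> arm_command(steps=[20,-0.3,-0.3,-0.1,0,20,-0.45,-0.43,0,0,20,-0.5,-0.47,0,0,20,-0.5,-0.47,0,0,20,-0.5,-0.47,0,0,20,-0.5,-0.47,0,0,20,-0.4,-0.37,0,0,20,-0.18,-0.19,0,0])

```text
time: 13.35
position: [0.4836, -0.0128, 0.0135]
tcp_rot: [-0.008, 0.018, 1.0, 0.003]
ft_force: [-8.0, 7.6, 16.2]
grip_width: 0.0229
```

>>> arm_command(steps=[20,0,0,0,0,20,0,0,0,0,45,0,0,0,0,60,0,0,0,0,60,0,0,0,0,60,0,0,0,0,60,0,0,0,0])

```text
time: 14.22
position: [0.486, -0.0151, 0.0122]
tcp_rot: [-0.006, 0.02, 1.0, 0.001]
ft_force: [-0.3, -0.4, 0.4]
grip_width: 0.0511
```

Run:
```python
from h import *
s=sensors.state();print(s["time"],s["position"],yaw(),s["ft_force"],s["grip_width"])
```

```text
14.225 [ 0.48602336 -0.01511753  0.01224652] 3.102379990428614 [-0.27158833 -0.36132195  0.39038971] 0.05111109985384889
```

Released. I lift and check the earth land against the pin nose.

>>> arm_command(steps=[60,0,0,-3,0,80,0,0,-5,0,100,-0.5,0,-6,0,100,-0.5,0,-6,0,100,0,0,0,0,100,0,0,0,0])

```text
time: 14.98
position: [0.4982, -0.0157, 0.2119]
tcp_rot: [-0.007, 0.02, 1.0, 0.001]
ft_force: [0.1, -0.5, -0.9]
grip_width: 0.0854
```

Run:
```python
from h import *
s=sensors.state();print(s["time"],s["position"],yaw())
c=cam("wrist");save(c,"w5")
x,y=proj(c,(.605,-.015,.04)).astype(int);x0=max(0,min(440,x-100));y0=max(0,min(250,y-75))
o=cv2.resize(c[0][y0:y0+150,x0:x0+200],None,fx=4,fy=4,interpolation=cv2.INTER_CUBIC);cv2.imwrite("pics/w5b.png",o);print(x0,y0)
h=cv2.cvtColor(c[0],cv2.COLOR_BGR2HSV)
m=cv2.inRange(h,(0,0,170),(180,70,255))
n,l,st,ce=cv2.connectedComponentsWithStats(m)
for i in range(1,n):
    if 30<st[i,4]<200: print(st[i].tolist(),ce[i].round(1),ray(c,ce[i],.04).round(4))
print(proj(c,(.6195,-.0244,.0405)))
```

```text
14.975 [ 0.49820187 -0.01571179  0.21188113] 3.1024436852569734
221 205
[325, 241, 7, 7, 41] [328.  244.2] [ 0.5625 -0.0065  0.04  ]
[339, 241, 7, 7, 40] [341.8 243.8] [0.5626 0.0083 0.04  ]
[317, 285, 10, 9, 82] [321.9 289. ] [ 0.6159 -0.0149  0.04  ]
[171, 296, 16, 12, 133] [180.1 300.8] [ 0.6244 -0.1754  0.04  ]
[451, 296, 16, 12, 134] [457.  300.7] [0.637  0.1369 0.04  ]
[313.60799448 292.35290502]
```

View pics/w5b.png

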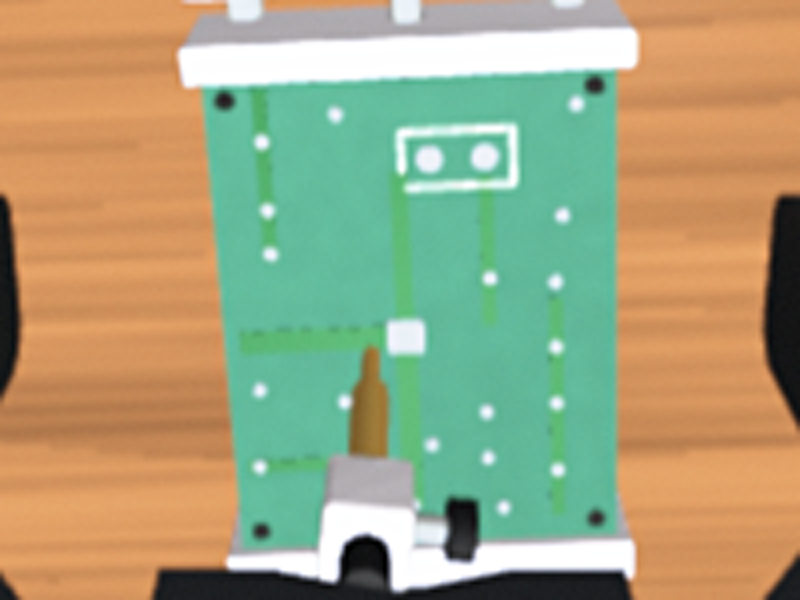

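The earth land is at crop (406,337) and the pin nose at (371,351), so about 3.6 mm in x and 9.5 mm in y remain: the holder turned in the soft grip. I measure its yaw from the board's long edges and re-grip more firmly.

```bash
cat >> h.py <<'E'
def edges(c):
    h=cv2.cvtColor(c[0],cv2.COLOR_BGR2HSV); m=cv2.inRange(h,(65,60,40),(95,255,255))
    m=cv2.morphologyEx(m,cv2.MORPH_CLOSE,np.ones((7,7)))
    n,l,st,ce=cv2.connectedComponentsWithStats(m); i=1+np.argmax(st[1:,4]); m=l==i
    y0,hh=st[i,1],st[i,3]; out=[]
    for side in(0,-1):
        P=np.array([ray(c,(np.where(m[y])[0][side]+(.5 if side else -.5),y),.04)[:2] for y in range(y0+int(.15*hh),y0+int(.8*hh))])
        vx,vy,a,b=cv2.fitLine(P.astype(np.float32),cv2.DIST_HUBER,0,.001,.001).ravel()
        out.append((round(float(np.arctan(vy/vx)),4),round(float(b+(.6-a)*vy/vx),4)))
    return out
E
python3 - <<'E'
from h import *
for f in("w2","w4","w5"): print(f,edges(load(f)))
E
```

```text
w2 [(-0.0473, 0.0663), (-0.0409, -0.0425)]
w4 [(-0.0445, -0.0428), (-0.0534, 0.066)]
w5 [(0.0063, -0.0654), (0.0071, 0.0436)]
```

Run:
```python
from h import *
print(delta([.4822,-.0118,.013],np.pi+.007))
```

```text
(array([ 1.24,  0.31, 19.82]), np.float64(-0.046))
```

>>> arm_command(steps=[100,0.3,0.1,4.9,0,100,0.3,0.1,4.9,0,70,0.3,0.1,5,0,60,0.3,0,5,-0.046,60,0,0,0,0,60,0,0,0,0])

```text
time: 15.78
position: [0.4842, -0.012, 0.0147]
tcp_rot: [-0.007, -0.003, 1.0, 0.001]
ft_force: [0.9, 0.5, 0.5]
grip_width: 0.0513
```

>>> arm_command(steps=[24,0,0,0,0,24,0,0,0,0,22,0,0,0,0,22,0,0,0,0,22,0,0,0,0], squeeze=80)

```text
time: 16.4
position: [0.4862, -0.0122, 0.0166]
tcp_rot: [-0.004, -0.003, 1.0, 0.0]
ft_force: [-1.1, -0.3, 6.0]
grip_width: 0.0209
```

Run:
```python
from h import *
s=sensors.state();print(s["time"],s["position"],yaw(),s["ft_force"],s["grip_width"])
print(delta(s["position"]+[.0036,-.0095,0]))
```

```text
16.4 [ 0.48616502 -0.01223865  0.01657588] -3.1352287302495085 [-1.09388917 -0.27595889  6.02170451] 0.020860297118494422
(array([-0.35, -0.95, -0.  ]), None)
```

>>> arm_command(steps=[22,-0.1,-0.2,0,0,22,-0.1,-0.25,0,0,22,-0.1,-0.25,0,0,22,-0.1,-0.25,0,0,22,0,0,0,0,22,0,0,0,0])

```text
time: 17.15
position: [0.4883, -0.0188, 0.0165]
tcp_rot: [-0.006, -0.005, 1.0, 0.004]
ft_force: [-4.1, 7.5, 12.1]
grip_width: 0.0211
```

>>> arm_command(steps=[45,0,0,0,0,60,0,0,0,0,60,0,0,0,0,60,0,0,0,0,60,0,0,-4,0,80,0,0,-5,0,100,-0.4,0,-5.5,0,100,-0.4,0,-5.5,0])

```text
time: 18.15
position: [0.4985, -0.0217, 0.2158]
tcp_rot: [-0.007, -0.003, 1.0, 0.001]
ft_force: [1.1, 0.0, -0.2]
grip_width: 0.0855
```

>>> arm_command(steps=[100,0,0,0,0,100,0,0,0,0])

```text
time: 18.4
position: [0.4984, -0.0217, 0.2137]
tcp_rot: [-0.007, -0.003, 1.0, 0.001]
ft_force: [-0.1, -0.2, -0.4]
grip_width: 0.0856
```

Run:
```python
from h import *
s=sensors.state();print(s["time"],s["position"],yaw())
c=cam("wrist");save(c,"w6")
x0,y0=221,205
o=cv2.resize(c[0][y0:y0+150,x0:x0+200],None,fx=4,fy=4,interpolation=cv2.INTER_CUBIC);cv2.imwrite("pics/w6b.png",o)
h=cv2.cvtColor(c[0],cv2.COLOR_BGR2HSV)
m=cv2.inRange(h,(0,0,170),(180,70,255))
n,l,st,ce=cv2.connectedComponentsWithStats(m)
for i in range(1,n):
    if 30<st[i,4]<200: print(st[i].tolist(),ce[i].round(1),ray(c,ce[i],.04).round(4))
print(proj(c,(.6195,-.0244,.0405)),edges(c))
```

```text
18.4 [ 0.49844311 -0.02171426  0.21368077] -3.134869613723669
[75, 0, 24, 14, 162] [85.3  5.6] [ 0.3367 -0.2278  0.04  ]
[318, 238, 31, 16, 153] [333.8 242.4] [ 0.5609 -0.0031  0.04  ]
[323, 243, 7, 7, 40] [326.  245.7] [ 0.5648 -0.0115  0.04  ]
[337, 242, 7, 7, 38] [339.9 245.4] [0.5643 0.0035 0.04  ]
[320, 252, 18, 3, 37] [328.4 252.6] [ 0.5728 -0.0088  0.04  ]
[314, 286, 10, 9, 79] [318.8 289.7] [ 0.618  -0.0189  0.04  ]
[171, 296, 16, 12, 133] [180.1 300.8] [ 0.6329 -0.1762  0.04  ]
[451, 296, 16, 12, 133] [456.9 300.8] [0.6313 0.1381 0.04  ]
[619, 361, 13, 13, 48] [625.2 366.5] [0.7206 0.3534 0.04  ]
[313.90239176 291.05541272] [(0.0222, -0.0697), (0.0271, 0.0391)]
```

View pics/w6b.png

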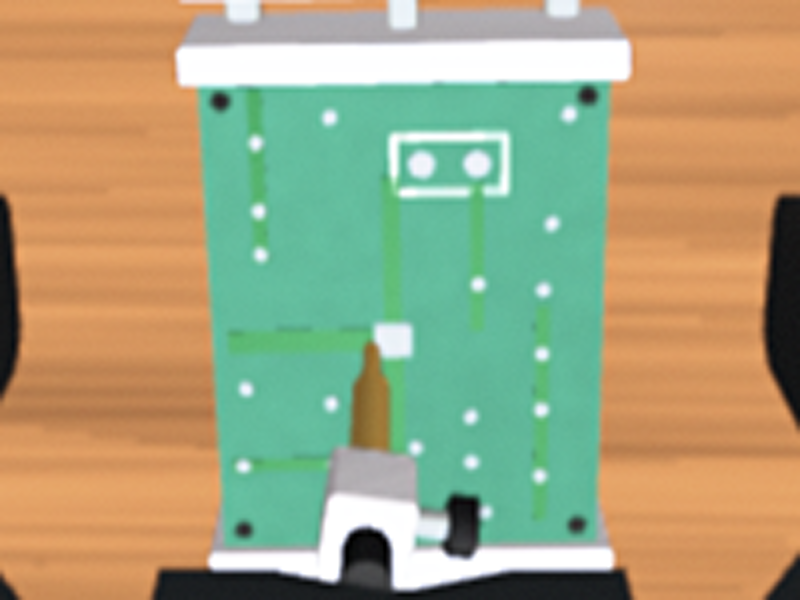

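Remaining error is now about 1.5 mm in x and 5.5 mm in y (land at (393,340), nose at (371,347)), holder yaw about 0.024. I make one more nudge with firmer grip, some overshoot and a counter-turn.

Run:
```python
from h import *
print(delta([.4842,-.0181,.014],np.pi+.024))
```

```text
(array([ 1.05,  0.33, 19.91]), np.float64(-6.3))
```

>>> arm_command(steps=[100,0.3,0.1,5,0,100,0.3,0.1,5,0,70,0.2,0.1,5,0,60,0.2,0,4.9,-0.017,60,0,0,0,0])

```text
time: 19.08
position: [0.4799, -0.0182, 0.011]
tcp_rot: [-0.013, -0.012, 1.0, 0.001]
ft_force: [-0.4, 0.4, -0.4]
grip_width: 0.0512
```

>>> arm_command(steps=[24,0,0,0,0,24,0,0,0,0,20,0,0,0,0,20,0,0,0,0,20,-0.1,-0.25,0,0.01,20,-0.1,-0.25,0,0.01,20,-0.1,-0.2,0,0.01,20,0,0,0,0], squeeze=115)

```text
time: 20.08
position: [0.4905, -0.0238, 0.0173]
tcp_rot: [-0.005, 0.002, 1.0, 0.002]
ft_force: [-1.1, 4.5, 7.3]
grip_width: 0.0198
```

>>> arm_command(steps=[20,0,0,0,0,45,0,0,0,0,60,0,0,0,0,60,0,0,0,0,60,0,0,-4,0,80,0,0,-5,0,100,-0.4,0,-5.5,0,100,-0.4,0,-5.5,0])

```text
time: 21.08
position: [0.4997, -0.0259, 0.2169]
tcp_rot: [-0.006, 0.003, 1.0, 0.001]
ft_force: [1.2, -0.5, 0.6]
grip_width: 0.0854
```

>>> arm_command(steps=[100,0,0,0,0,100,0,0,0,0])

```text
time: 21.32
position: [0.4996, -0.0258, 0.2147]
tcp_rot: [-0.007, 0.003, 1.0, 0.001]
ft_force: [-0.0, -0.7, 0.1]
grip_width: 0.0853
```

Run:
```python
from h import *
s=sensors.state();print(s["time"],s["position"],yaw())
c=cam("wrist");save(c,"w7")
h=cv2.cvtColor(c[0],cv2.COLOR_BGR2HSV)
m=cv2.inRange(h,(0,0,170),(180,70,255))
n,l,st,ce=cv2.connectedComponentsWithStats(m)
for i in range(1,n):
    if 30<st[i,4]<200 and 300<ce[i,0]<360: print(st[i].tolist(),ce[i].round(1),ray(c,ce[i],.04).round(4))
print(proj(c,(.6195,-.0244,.0405)),edges(c))
b=cv2.inRange(h,(8,120,60),(25,255,200));b=b[270:310,295:335];print(np.argwhere(b)[:12]+[270,295])
```

```text
21.325 [ 0.49955106 -0.02581688  0.21470363] 3.135277269901067
[322, 244, 7, 7, 41] [325.  246.8] [ 0.5677 -0.0175  0.04  ]
[336, 244, 7, 7, 38] [338.9 246.6] [ 0.5676 -0.0025  0.04  ]
[313, 286, 10, 10, 60] [317.8 289.8] [ 0.6199 -0.0258  0.04  ]
[318.98334844 289.69517986] [(0.0071, -0.0763), (0.006, 0.0326)]
[[290 318]
 [290 319]
 [291 318]
 [291 319]
 [292 318]
 [292 319]
 [293 318]
 [293 319]
 [293 320]
 [294 318]
 [294 319]
 [294 320]]
```

The earth land is now at (0.6199,-0.0258) with the nose at (0.6195,-0.0244). The brass tip shows at px (318.5,290) on the land's centre (318,291), so it is about 1.5 mm off, well within 5 mm. Now to the tweezers.

>>> arm_command(steps=[100,0.3,-5,-0.6,0,100,0.3,-5,-0.6,0,100,0.3,-5,-0.6,0,100,0.3,-5,-0.6,0,100,0.3,-5,-0.6,0,100,0.3,-5,-0.6,0,100,0,0,0,0,100,0,0,0,0])

```text
time: 22.38
position: [0.4795, -0.3249, 0.2491]
tcp_rot: [-0.008, 0.003, 1.0, 0.002]
ft_force: [-0.6, -0.1, 0.6]
grip_width: 0.0855
```

Run:
```python
from h import *
s=sensors.state();print(s["time"],s["position"],yaw(),rot(s["tcp_rot"])[2])
c=cam("wrist");save(c,"w8");print(c[3])
for P in((.435,-.33,.126),(.435,-.33,.055)):print(proj(c,P))
x,y=proj(c,(.445,-.33,.1)).astype(int);x0=max(0,min(440,x-100));y0=max(0,min(250,y-75));print(x0,y0)
o=cv2.resize(c[0][y0:y0+150,x0:x0+200],None,fx=4,fy=4,interpolation=cv2.INTER_CUBIC);cv2.imwrite("pics/w8b.png",o)
```

```text
22.375 [ 0.47945555 -0.32489358  0.249066  ] 3.1349550476635737 [ 0.01593302  0.0039661  -0.9998652 ]
[ 0.41136107 -0.32362312  0.39182749]
[309.66720833 146.5335045 ]
[311.20306853 140.43888318]
210 79
```

View pics/w8b.png

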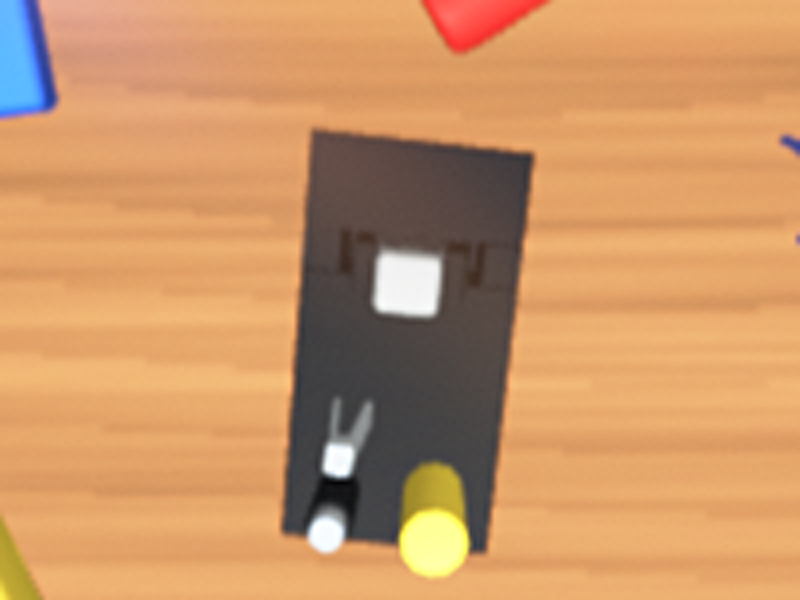

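The rack's top face shows corners at (313,130), (532,155), (284,533) and (488,550). The tweezers' grey top is at (407,285), in the slot at the end away from the yellow-handled tool. It is the only non-blue tool of that shape.

Run:
```python
from h import *
c=load("w8");q=lambda x,y:(210+(x+.5)/4-.5,79+(y+.5)/4-.5)
C=[ray(c,q(*u),.055) for u in((313,130),(532,155),(488,550),(284,533))]
C=np.array(C);print(C.round(4)); print(np.linalg.norm(C-np.roll(C,-1,0),axis=1).round(4))
ax=(C[2]+C[3]-C[0]-C[1])/2; ps=np.arctan2(ax[1],ax[0]); ay=(C[1]+C[2]-C[0]-C[3])/2; print("yaw",ps,np.arctan2(-ay[0],ay[1]))
o=C.mean(0); print("slot centre",o[:2]-.025*np.array([np.cos(ps),np.sin(ps)]))
t=ray(c,q(407.5,285),.126);print("tweez",t, "face size", np.linalg.norm(ray(c,q(375,285),.126)-ray(c,q(440,285),.126)))
ps=(ps+np.arctan2(-ay[0],ay[1]))/2
print(delta([t[0],t[1],.068],ps+np.pi), ps)
```

```text
[[ 0.4053 -0.3535  0.055 ]
 [ 0.4118 -0.2973  0.055 ]
 [ 0.5185 -0.3082  0.055 ]
 [ 0.513  -0.3651  0.055 ]]
[0.0566 0.1072 0.0571 0.1084]
yaw -0.10458985461828398 -0.10599892219278209
slot centre [ 0.43729123 -0.32842902]
tweez [ 0.43776971 -0.32850959  0.126     ] face size 0.013566884167106864
(array([ 3.91, -0.5 , 18.21]), np.float64(0.1)) -0.10529438840553304
```

Slot centre and tweezers' top agree within 0.5 mm, and the rack yaw is -0.105. I go down and measure before closing.

>>> arm_command(steps=[70,3.9,-0.5,0,0,60,0,0,4.5,0.1,60,0,0,4.5,0,60,0,0,3,0,60,0,0,0,0,60,0,0,0,0])

```text
time: 23.18
position: [0.4407, -0.3298, 0.1325]
tcp_rot: [-0.006, 0.052, 0.999, 0.0]
ft_force: [-0.5, 0.0, 0.3]
grip_width: 0.0512
```

Run:
```python
from h import *
s=sensors.state();print(s["time"],s["position"],yaw(),s["grip_width"],rot(s["tcp_rot"])[2])
print(delta([.4378,-.3285,.066],np.pi-.105))
```

```text
23.175 [ 0.44066957 -0.3298179   0.13254027] 3.0367247259473116 0.0512212677551425 [ 1.18044005e-02 -4.87976867e-04 -9.99930207e-01]
(array([0.22, 0.1 , 6.66]), np.float64(0.0))
```

>>> arm_command(steps=[60,0.1,0.1,3.4,0,60,0.1,0,3.3,0,60,0,0,0,0,27,0,0,0,0,27,0,0,0,0,27,0,0,0,0,27,0,0,0,0], squeeze=40)

```text
time: 24.05
position: [0.4377, -0.3294, 0.0654]
tcp_rot: [-0.006, 0.053, 0.999, -0.0]
ft_force: [0.8, 0.7, 1.1]
grip_width: 0.0232
```

Run:
```python
from h import *
s=sensors.state();print(s["time"],s["position"],yaw(),s["grip_width"],s["ft_force"])
```

```text
24.05 [ 0.43772754 -0.32937294  0.0653547 ] 3.035494758871539 0.02320376501585864 [0.80005242 0.70891812 1.08028165]
```

The pads are held at 23.2 mm. Lift straight up.

>>> arm_command(steps=[27,0,0,-0.6,0,27,0,0,-1.5,0,27,0,0,-2.5,0,27,0,0,-3,0,27,0,0,-3,0,26,0,0,-2.4,0,26,0,0,0,0,26,0,0,0,0])

```text
time: 25.05
position: [0.4384, -0.3288, 0.194]
tcp_rot: [-0.007, 0.053, 0.999, 0.001]
ft_force: [-0.6, 0.1, -1.6]
grip_width: 0.0226
```

Run:
```python
from h import *
s=sensors.state();print(s["time"],s["position"],yaw(),s["grip_width"],s["ft_force"],rot(s["tcp_rot"])[2])
c=cam("wrist");save(c,"w9");M=rot(s["tcp_rot"])
z=-.0187+.08
for d in(-.0075,.0075): print(proj(c,s["position"]+M@[0,d,z]))
o=c[0][150:400,170:470];o=cv2.resize(o,None,fx=2.4,fy=2.4,interpolation=cv2.INTER_CUBIC);cv2.imwrite("pics/w9b.png",o)
print(delta([.5677,-.0100,.16],np.pi+.0065))
```

```text
25.05 [ 0.43839583 -0.32883723  0.19401388] 3.0354126319973744 0.022590911547151316 [-0.58001113  0.14515444 -1.6240323 ] [ 1.36286396e-02  4.27452554e-04 -9.99907034e-01]
[305.44228847 219.58364099]
[327.50995418 219.5725513 ]
(array([-9.56, 33.05,  3.24]), np.float64(-0.113))
```

View pics/w9b.png

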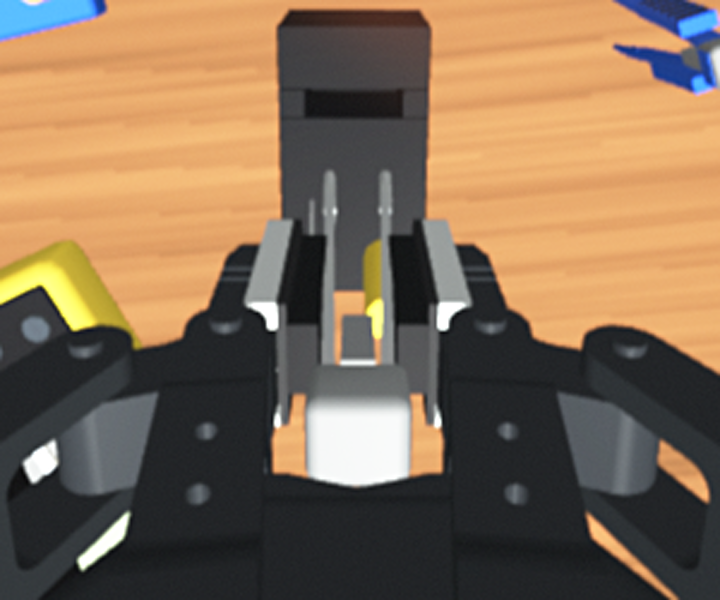

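The tweezers are held well. The tips are at crop (331,175) and (385,175), which is about 15.5 mm apart, and the tweezers are parallel to the fingers. I carry them above the lands.

>>> arm_command(steps=[26,-0.6,2,0,0,26,-1.3,4.5,0,0,26,-1.5,5,0,0,26,-1.5,5,0,0,26,-1.5,5,0,0,26,-1.5,5,0,0,26,-1.2,4.4,0,0,26,-0.5,2,0,0])

```text
time: 26.1
position: [0.569, -0.0089, 0.1923]
tcp_rot: [-0.007, 0.051, 0.999, 0.001]
ft_force: [0.4, -0.6, -1.6]
grip_width: 0.0224
```

>>> arm_command(steps=[26,0,0,1.5,-0.06,26,0,0,1.5,-0.053,26,0,0,1.5,0,26,0,0,0,0,26,0,0,0,0])

```text
time: 26.72
position: [0.5686, -0.0123, 0.1485]
tcp_rot: [-0.006, -0.003, 1.0, 0.001]
ft_force: [0.3, 0.0, -1.4]
grip_width: 0.0225
```

Run:
```python
from h import *
s=sensors.state();print(s["time"],s["position"],yaw(),s["grip_width"],rot(s["tcp_rot"])[2])
c=cam("wrist");save(c,"w10")
x0,y0=235,130
o=cv2.resize(c[0][y0:y0+150,x0:x0+180],None,fx=4,fy=4,interpolation=cv2.INTER_CUBIC);cv2.imwrite("pics/w10b.png",o)
q=lambda x,y:(170+(x+.5)/2.4-.5,150+(y+.5)/2.4-.5)
w=load("w9");p9=np.array([.43839583,-.32883723,.19401388])
M9=R.from_euler("z",0).as_matrix()
T=[ray(w,q(*u),p9[2]-.058) for u in((331,175),(385,175))];m=(T[0]+T[1])/2
print("gap",np.linalg.norm(T[0]-T[1]),"mid-TCP",m-p9)
for P in((.5677,-.0175,.04),(.5676,-.0025,.04)):print("land",proj(c,P))
```

```text
26.725 [ 0.56863689 -0.01226038  0.14854172] -3.1354973072235905 0.022461650954328727 [ 0.01258929  0.00139123 -0.99991978]
gap 0.015087174957498834 mid-TCP [ 0.0003946   0.00161773 -0.058     ]
land [310.20629061 201.00205448]
land [328.41376731 200.97652631]
```

View pics/w10b.png

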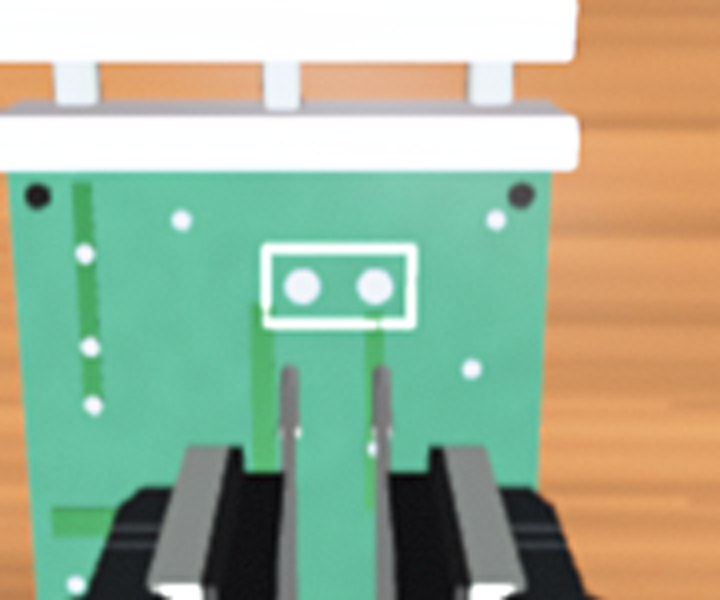

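The tips are at crop (289,370) and (381,370), above the board. The lands are at (301.5,287) and (374.5,287). I compute the correction from this one picture.

Run:
```python
from h import *
c=load("w10");q=lambda x,y:(235+(x+.5)/4-.5,130+(y+.5)/4-.5)
s=sensors.state();p=s["position"]
T=[ray(c,q(*u),p[2]-.058) for u in((289,370.5),(381,370.5))];L=[ray(c,q(*u),.04) for u in((301.5,287),(374.5,287))]
print(np.array(T).round(4),np.array(L).round(4),np.linalg.norm(T[0]-T[1]),np.linalg.norm(L[0]-L[1]))
d=(sum(L)-sum(T))/2; print("shift world",d,"tool cm",(rot(s["tcp_rot"]).T@d)*100)
# residual after moving TCP down along z
for zt in(-.056,-.0594):
    T=[ray(c,q(*u),p[2]+zt) for u in((289,370.5),(381,370.5))];print(zt,((sum(L)-sum(T))/2))
```

```text
[[ 0.5687 -0.0185  0.0908]
 [ 0.5687 -0.0031  0.0908]] [[ 0.568  -0.0177  0.04  ]
 [ 0.5679 -0.0026  0.04  ]] 0.01539547508506851 0.015040359633553673
shift world [-0.00072861  0.0006825  -0.05083051] tool cm [0.01221691 0.06155208 5.08364443]
-0.056 [-4.30432155e-05  6.89030593e-04 -5.28305142e-02]
-0.0594 [-0.00120851  0.00067793 -0.04943051]
```

>>> arm_command(steps=[26,0,0.06,1.5,0,26,0,0,1.6,0,26,0,0,1.0,0,26,0,0,0.3,0,26,0,0,0,0,26,0,0,0,0])

```text
time: 27.52
position: [0.5685, -0.0114, 0.1048]
tcp_rot: [-0.006, -0.003, 1.0, 0.001]
ft_force: [-0.1, 0.2, -1.0]
grip_width: 0.0222
```

Run:
```python
from h import *
s=sensors.state();p=s["position"];print(s["time"],p,yaw(),s["grip_width"],s["ft_force"])
c=cam("wrist");save(c,"w11")
for P in((.568,-.0177,.04),(.5679,-.0026,.04)):print("land",proj(c,P))
x0,y0=260,160
o=cv2.resize(c[0][y0:y0+100,x0:x0+120],None,fx=6,fy=6,interpolation=cv2.INTER_CUBIC);cv2.imwrite("pics/w11b.png",o)
```

```text
27.525 [ 0.56852023 -0.01144737  0.10481356] -3.1347556706855046 0.02215745119516946 [-0.06897336  0.24097071 -1.01526506]
land [307.24226582 217.95205559]
land [329.1113384  217.93585111]
```

View pics/w11b.png

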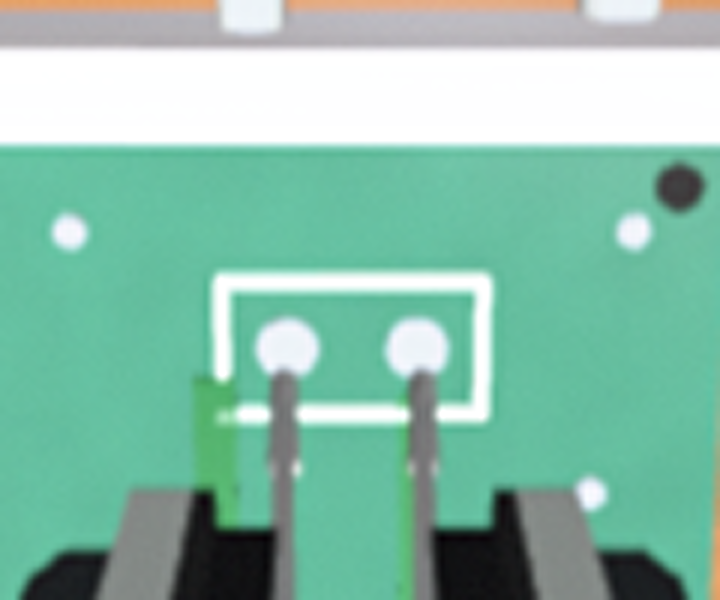

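Tips are at (285,372) and (423,372), the lands at (287,348) and (417,348), with about 5 mm still to descend. Laterally they agree to about 0.3 mm and lengthwise to about 0.7 mm after the descent. I creep down watching the force.

>>> arm_command(steps=[26,0.07,-0.02,0.2,0,26,0,0,0.15,0,26,0,0,0.05,0,26,0,0,0,0])

```text
time: 28.08
position: [0.5672, -0.0116, 0.1002]
tcp_rot: [-0.006, -0.003, 1.0, 0.001]
ft_force: [-0.3, 0.0, -0.3]
grip_width: 0.0219
```

>>> arm_command(steps=[26,0,0,0.05,0,26,0,0,0.05,0,26,0,0,0,0,26,0,0,0,0])

```text
time: 28.58
position: [0.5674, -0.0116, 0.0995]
tcp_rot: [-0.006, -0.003, 1.0, 0.001]
ft_force: [0.2, -0.6, 0.5]
grip_width: 0.0223
```

>>> arm_command(steps=[26,0,0,0.05,0,26,0,0,0,0,26,0,0,0,0])

```text
time: 28.95
position: [0.5676, -0.0117, 0.0992]
tcp_rot: [-0.006, -0.003, 1.0, 0.001]
ft_force: [0.1, -0.9, 3.9]
grip_width: 0.0224
```

Run:
```python
from h import *
for i in range(4):
    c=cam("wrist");s=sensors.state();print(s["time"],s["position"].round(4),s["grip_width"],s["ft_force"].round(2))
save(c,"w12")
```

```text
29.0 [ 0.5676 -0.0117  0.0992] 0.022263740449097274 [-1.17 -0.67  5.02]
29.05 [ 0.5676 -0.0117  0.0992] 0.022424572216409405 [-0.36 -0.22  4.86]
29.1 [ 0.5676 -0.0117  0.0992] 0.022319188022353158 [-0.67  0.29  4.81]
29.15 [ 0.5676 -0.0117  0.0991] 0.022219356855249294 [ 0.65 -0.49  5.85]
```

Contact is made at about 5 to 6 N. I check numerically, having already viewed more pictures than planned.

Run:
```python
from h import *
c=load("w12")
print("land px by projection",[proj(c,P).round(1) for P in((.568,-.0177,.04),(.5679,-.0026,.04))])
h=cv2.cvtColor(c[0],cv2.COLOR_BGR2HSV)
w=cv2.inRange(h,(0,0,195),(180,60,255))
for (x,y) in ((306,221),(331,221)):
    s=w[y-8:y+8,x-8:x+8]; ys,xs=np.nonzero(s); print("white near",x,(xs.min()+x-8,xs.max()+x-8,ys.min()+y-8,ys.max()+y-8) if len(xs) else None)
# dark tip: first grey pixel rows in each column band
g=c[0].max(2);
for x in range(302,337,1): 
    col=g[205:240,x]; k=np.where((col<165)&(h[205:240,x,1]<60))[0]; 
    if len(k): print(x,k[0]+205,end="; ")
t=load("top0");n=cam("top");h=None
print(); print("gap mm est",)
st=load("w12")
```

```text
land px by projection [array([307.3, 221.9]), array([329.7, 221.9])]
white near 306 (np.int64(303), np.int64(312), np.int64(217), np.int64(225))
white near 331 (np.int64(325), np.int64(335), np.int64(217), np.int64(226))
305 225; 306 222; 307 222; 308 222; 309 227; 328 225; 329 222; 330 222; 331 222; 332 226; 
gap mm est
```

The tips are at px (307,222) and (330,222). The lands are centred at about (307.5,221.7) and (330,221.7), which shows the board hasn't moved. I hand in.

Run:
```python
from h import *
s=sensors.state();print(s["time"],s["ft_force"],s["grip_width"]);print(job.sign_off())
```

```text
29.2 [-0.13599075 -0.27246685  4.50962864] 0.022189533534156584
the job is handed in; nothing more can be done
None
```

I slid the holder under the earthing pin and let it go, then took the tweezers from the rack and set their tips on the two framed lands. I handed the job in at 29.2 s, still holding them there; sign-off gives no verdict.

**Last checks:**
- **Earth land:** it measured about 1.5 mm from the pin's nose after the last release. I did not measure it again at the end, but the lands were where I last measured them, so the board had not moved.
- **Tips:** each is within about 1 mm of the middle of its land, with a gap of about 15.4 mm against 15 mm between the lands.
- **Contact:** force on the board is about 5–6 N, and the pad width is steady at 22.2 mm.
- **Upright:** the tool is within 0.02 rad of vertical, and the tweezers looked parallel to the fingers.

**What went wrong or disagreed:**
- Joint 6 hit its limit early on and tilted the tool by 0.086 rad; I worked that out before gripping anything.
- The first two slides fell short, by about 10 mm and 6 mm, because the holder turned in the grip. A third, firmer slide put it right.
- The top and wrist cameras differed by about 3 mm, so I used the wrist camera throughout.
- The tip gap seen by camera was about 1.5 mm smaller than the pad width suggests.
- I viewed 13 pictures against the budget of 10.

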